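# Shift the tube roller's gear lever through its H-gate and start it

### The job

The two tubes on the tube roller have to be mixed in another gear. Push the gear lever with your fingertips, without gripping it, through its H-shaped gate out of the far left-hand slot, back to neutral, across, and all the way home into the far right-hand slot (as seen from the robot); only then press down the raised left end of the rocker switch on the gearbox until the switch has fully gone over, to start the roller. Push gently, pick nothing up, leave everything lying round about and on the rollers where it is, and finish with the hand clear.

Things in the scene. Friction and masses are not known exactly. Their poses are not given: they have to be found in the camera images.
- tube_roller: White bench tube roller, fixed. Gearbox casing 150 (x) x 144 (y) mm, top at z = 78 mm; to its left a deck with three grey rollers along y (tops at 61 mm) and an end block, 140 mm in x, out to y = +271 mm. Origin: on the bench under the centre of the gearbox; at yaw 0 x points away from the robot (far), y to the left. The mm positions below are in this frame.
- gear_shift (a joint): Near-far swing of the gear lever (rad): 0 = neutral, upright; positive = ball far (+x of tube_roller), negative = near. The slot ends stop it at about +0.30 and -0.30; home in a far slot is above 0.26. No spring: it stays where it is left; about 2 N at the ball moves it, up to about 5 N where it rubs on the gate.
- gear_cross (a joint): Left-right swing of the gear lever (rad): positive = ball left (+y of tube_roller). The gate's left column is at +0.24, the right at -0.24, each with 0.035 play. The lever can cross only with gear_shift within about 0.035 of 0; rounded corners lead it in from up to about 0.07. No spring, about 2 N at the ball.
- knob_centre (a point): Centre of the black ball, 34 mm in diameter, on the gear lever; moves with it. It turns 135 mm from a pivot at (20, -22, 25) mm: 160 mm above the bench in neutral, about 150 mm in a slot's end, about 40 mm near or far and 32 mm left or right of upright. Below the ball a black grip 17 mm thick goes down to 115 mm above the bench, then a 9 mm steel shaft.
- slot_far_right (a point): Fixed point on the gate plate where the shaft stands when home in the far right slot: (40, -38, 92) mm. The plate is flat steel, 100 (x) x 92 (y) mm, top at 92 mm, centred at (20, -22) mm, with an H of 14 mm wide slots: two columns along x, 16 mm left and right of its centre, joined by one crossing along y through its centre. The lever starts in the far left slot, often not quite home.
- knob_home (a point): Where the ball's centre is when the lever is home in the far right slot, fixed: (59.6, -52.7, 150.2) mm in the tube_roller frame.
- run_switch (a joint): Rocker switch on the gearbox top, in front of the gate: 0 = off (left end raised), 0.40 = on (left end fully down, its left half level). Fully on is above 0.34. No spring: it stays where it is left; about 2 N on its end moves it.
- switch_left_end (a point): Fixed point to press: left half of the black rocker paddle, 15 mm left of its hinge, at the height (84.5 mm) where this half lies level once the switch is on; when off, the paddle stands 6 mm higher here and 8 mm at its outer end. The paddle is 24 mm (x) by 43 mm (y); its hinge runs along x at (-53, 30) mm. The bezel round it is lower, 81.5 mm.
- tube50_0: Loose 50 ml tube with blue screw cap, 32 mm in diameter at the cap, 112 mm long, lying along y in the far groove of the rollers, its axis 69 mm above the bench; leave it. Origin at its tip (left end).
- tube50_1: The same in the near groove of the rollers; leave it.
- marker_pen: Loose marker pen with a blue cap, 135 mm long, lying on the bench in front of the roller deck; leave it. Origin under its middle.
- well_plate: Loose clear six-well plate, 85x127x20 mm, on the bench to the left; leave it. Origin under its middle.
- red_pen: Loose marker pen with a red cap, 135 mm long, on the bench to the left; leave it. Origin under its middle.
- tally_counter: Loose hand tally counter, 35x45x57 mm, on the bench behind the gearbox; leave it. Origin under its middle.
- tape_roll: Loose roll of tan tape, 103 mm in diameter, 25 mm high, lying flat on the bench to the right of the gearbox; leave it. Origin under its middle.

How it is judged:
By the outcome, as a careful person would: the job done as asked, in the order asked, and still so for the second after the job is handed in, with the robot touching nothing.
It also fails if it takes over 51 s, if anything falls off the work surface, if the arm or the gripper's body presses on something with over 40 N, if the wrist force passes 120 N, or if a joint passes its speed limit or range.

### The arm

A 7-joint arm with a two-finger parallel gripper is mounted at the origin on a cart in front of the work surface, level with it; the furniture and walls round the work are solid. World frame = base frame: x ahead of the robot, y to its left, z up, the work surface at z = 0. Lengths are in m, angles in rad, forces in N, time in s.
With the tool pointing down it reaches from about 0.4 to 0.85 m from the base axis. Payload 4.5 kg.
Tool frame: the origin (TCP) lies at the very end of the fingers, on their centre line; the grasp point (between the pads) lies 19 mm behind it (ctrl.hold_point_z is the x of the grasp point in the tool frame, in m); x points along the fingers, y is the direction in which the jaws open and shut, and the axes are right-handed (so a half turn about x gives the same grasp; the last joint's range is limited). The gripper opens to 85 mm and grips with 20 to 120 N. Pads are 22 mm wide; open, the fingers measure 114 mm over their backs; the gripper's body (76 mm by 85 mm) begins 54 mm behind the grasp point. The pads swing forward as they close: fully open they stand 13 mm farther back than shut.
Start: joints at [-1.203, 0.689, -0.195, 1.565, 0.157, 0.902, -0.215], TCP at [0.205, 0.591, 0.231] pointing down, gripper open.
Joint ranges: [-3.01, 3.01], [-0.46, 2.08], [-1.47, 1.51], [0.13, 2.56], [-1, 4.14], [0.04, 2.09], [-2.66, 2.66]. Speed limits (rad/s): [2.57, 2.57, 3.14, 3.14, 3.14, 3.14, 3.14].

### API

Orientations are given as a unit quaternion [w, x, y, z].
In Python, from bench import monitor, eyes, ctrl gives the robot as it stands.
- The arm moves only by the tool move_arm, never from a script. Its arguments are lists of equal length, an entry for each row: "linear": the shift along the tool's x, y, z in mm, a list of three; "roll": the turn about the tool's x in degrees. In form: {"linear": [[x, y, z], ...], "roll": [roll, ...]}. A call has 1 to 20 rows; each row is the pose to reach, as a shift and turn from the pose measured when the call began, along the tool's axes at that moment; what a row does not reach only later rows make up. A row lasts 1/8 s, in which the tool goes at most 62.5 mm and 10.7 degrees, less where a joint would pass 70% of its speed; a pose out of reach is approached as far as the arm can. A call with a gripper value outside its range is refused whole. "grip" is the gripper command: -1 is shut, 1 is fully open, values between are in proportion, set as the call begins (left out, the last holds). The fingers move at their own pace and stop on an object; "grip_force" is the grip in N (left out, the last holds). Time passes only in rows, so rows that repeat a pose let the fingers close. It gives the time, the measured TCP pose, the force and the opening at its end, in the units of the state.
- monitor.get_state(): the state, without advancing time (a new reading comes with each control period).
- eyes.read_camera(name): name is "scene" or "top"; returns the picture (480x640x3 uint8, blue, green, red); there is no depth.
- eyes.get_calibration(name): a dict with "camera_matrix" (3x3 intrinsics, pixels), "R" (3x3) and "t" (3): a world point X has camera coordinates R X + t. Camera axes: x right, y down, z forward; pixel columns grow to the right and rows downward; lengths in m; the calibration is good to about 2 mm. A picture is of the moment at which its call begins. get_calibration takes no time and is no camera call.
- ctrl.hand_in(): hands the job in, once; it reports no verdict.
The state is a dict: "clock": time; "qpos": joint angles; "qd": joint speeds; "effort": joint torques, N m; "eef_pos": TCP position; "eef_rot": TCP orientation; "ft_force": force on the tool from outside, world axes, zero at the start; "torque": the same for the moment, N m; "opening": finger opening in m.
Only numpy, scipy, OpenCV 4.12 (cv2) and the standard library are available. Lean on these libraries where they do the work, as an engineer would, in place of code of your own. Each camera call takes 0.05 s, during which the arm holds its last target.

## Working session

There is one attempt and no reset: what is moved stays moved. The work goes in short steps, Python scripts to look and compute and a tool call to move; the robot and the scene stay as the last step left them, time stands still between calls to the robot, and variables do not carry over. Pictures are saved under pics/ and viewed, and the job is handed in when it is done.

Besides the shell and the picture viewer there is one more tool, called after "Emit:" by a JSON object that holds its "method" and its "body", one argument or row to a line. move_arm: Moves the arm, as the interface text tells. Its arguments: {"type":"object","properties":{"linear":{"type":"array"},"roll":{"type":"array"},"grip":{"type":"number"},"grip_force":{"type":"number"}},"required":["linear","roll"]}

```bash
ls; mkdir -p pics; python3 - <<'E'
from bench import monitor, eyes, ctrl
import cv2
print(monitor.get_state())
for n in ("scene","top"):
    cv2.imwrite(f"pics/{n}0.png",eyes.read_camera(n)); c=eyes.get_calibration(n); print(n,c)
E
```

```text
pics
{'clock': 0.0, 'qpos': array([-1.20320664,  0.6900283 , -0.19454106,  1.566348  ,  0.15728638,
        0.90252666, -0.21511128]), 'qd': array([ 0.00251427, -0.00197873,  0.00033622, -0.00010126, -0.00061721,
        0.0009522 , -0.00128248]), 'effort': array([ 1.04936222e-03, -5.39622009e+01, -1.26600165e+00, -1.58539760e+01,
        9.15059878e-03,  9.68059787e-03,  4.14574231e-06]), 'eef_pos': array([0.20458055, 0.58986435, 0.23045604]), 'eef_rot': array([ 0.69721285,  0.11676127,  0.69736018, -0.11810938]), 'ft_force': array([ 0.52361101, -0.30815775, -1.11779552]), 'torque': array([ 0.0065459 , -0.03519034,  0.01996101]), 'opening': 0.08493805472203021}
scene {'camera_matrix': array([[586.59969119,   0.        , 307.14516997],
       [  0.        , 586.59969119, 249.09187166],
       [  0.        ,   0.        ,   1.        ]]), 'R': array([[-0.85502901, -0.51854639, -0.0059187 ],
       [-0.2600839 ,  0.43866948, -0.8601892 ],
       [ 0.44864436, -0.73394736, -0.50994069]]), 't': array([0.53680004, 0.17131507, 1.36710142])}
top {'camera_matrix': array([[514.65558354,   0.        , 323.61432989],
       [  0.        , 514.65558354, 246.62518782],
       [  0.        ,   0.        ,   1.        ]]), 'R': array([[-0.00763013, -0.99995957,  0.00475764],
       [-0.97732103,  0.00645032, -0.2116648 ],
       [ 0.21162556, -0.00626477, -0.97733074]]), 't': array([0.15058926, 0.55624274, 0.96296317])}
```

View pics/scene0.png

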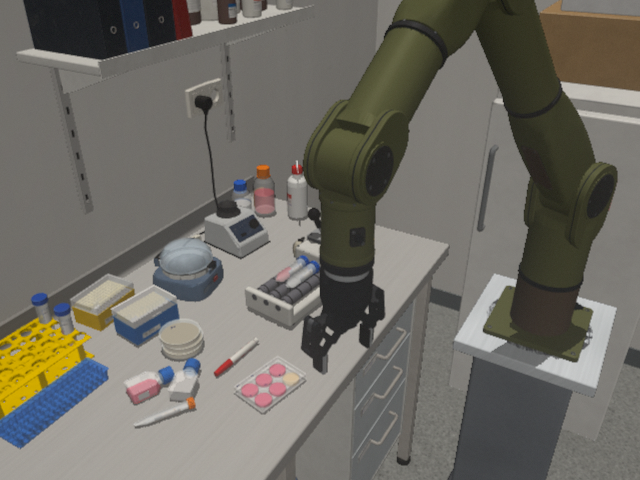

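View pics/top0.png

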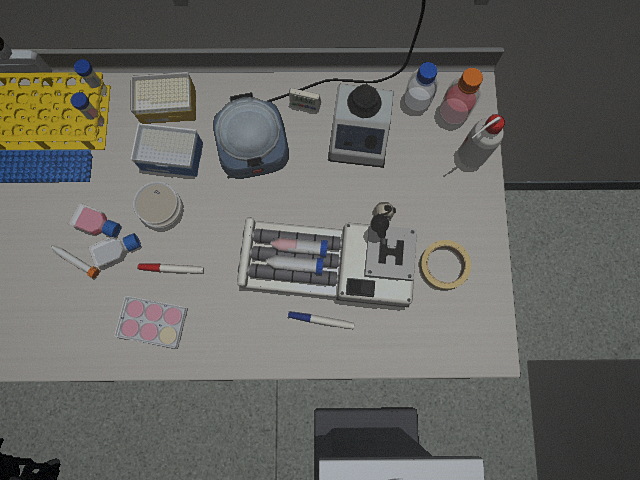

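```bash
python3 - <<'E'
import cv2
a=cv2.imread("pics/top0.png")[190:320,230:480]
cv2.imwrite("pics/topc.png",cv2.resize(a,None,fx=3.2,fy=3.2,interpolation=cv2.INTER_CUBIC))
a=cv2.imread("pics/scene0.png")[190:340,230:390]
cv2.imwrite("pics/scenec.png",cv2.resize(a,None,fx=4,fy=4,interpolation=cv2.INTER_CUBIC))
E
```

```text
(no output)
```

View pics/topc.png

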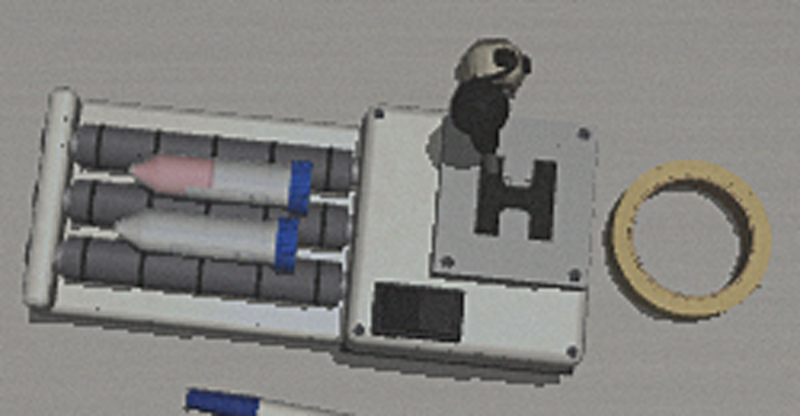

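View pics/scenec.png

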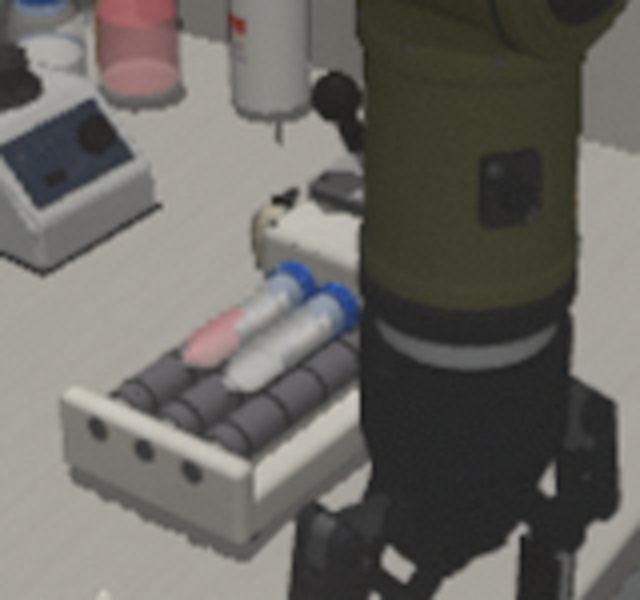

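```bash
cat > h.py <<'E'
from bench import monitor, eyes, ctrl
import numpy as np, cv2
from scipy.optimize import least_squares
def proj(n,P):
    c=eyes.get_calibration(n); q=np.atleast_2d(P)@c["R"].T+c["t"]; q=q@c["camera_matrix"].T
    return q[:,:2]/q[:,2:]
def w(pose,p):
    p=np.atleast_2d(p)/1000.; c,s=np.cos(pose[2]),np.sin(pose[2])
    return np.c_[pose[0]+c*p[:,0]-s*p[:,1],pose[1]+s*p[:,0]+c*p[:,1],p[:,2]]
E
cat > fit.py <<'E'
from h import *
crop=np.array([[432,274],[587,290],[598,137],[484,157],[476,232],[556,161],[550,240],[372,335],[462,342],[376,283],[465,290]],float)
uv=(crop+.5)/3.2-.5+[230,190]
P=np.array([[-30,24,92],[-30,-68,92],[70,-68,92],[47,1,92],[-7,1,92],[47,-45,92],[-7,-45,92],[-68,55,82],[-68,5,82],[-38,55,82],[-38,5,82]],float)
n=7
r=least_squares(lambda q:(proj("top",w(q,P[:n]))-uv[:n]).ravel(),[0.4,-0.1,0],loss='soft_l1')
print(r.x); print((proj("top",w(r.x,P))-uv).round(1))
np.save("pose.npy",r.x)
im=cv2.imread("pics/top0.png")
S=4;im=cv2.resize(im[190:320,300:480],None,fx=S,fy=S,interpolation=cv2.INTER_CUBIC)
def poly(Q,col):
    u=((proj("top",w(r.x,np.array(Q,float)))-[300,190]+.5)*S-.5).round().astype(int)
    cv2.polylines(im,[u],True,col,1)
poly([[-30,24,92],[-30,-68,92],[70,-68,92],[70,24,92]],(0,0,255))
poly([[-75,72,78],[-75,-72,78],[75,-72,78],[75,72,78]],(0,255,0))
poly([[-65,51,86],[-65,9,86],[-41,9,86],[-41,51,86]],(255,255,0))
cv2.imwrite("pics/fit.png",im)
E
python3 fit.py
```

```text
[ 0.52129931  0.04190863 -0.1192812 ]
[[ 0.  -0.2]
 [-0.1  0.2]
 [ 0.3 -2.9]
 [-0.6 -1.5]
 [-0.6  2.4]
 [ 0.7 -0.2]
 [ 0.3  2.6]
 [ 0.2 -0.6]
 [-1.7  0.1]
 [ 0.6  0.1]
 [-1.2  0.8]]
```

View pics/fit.png

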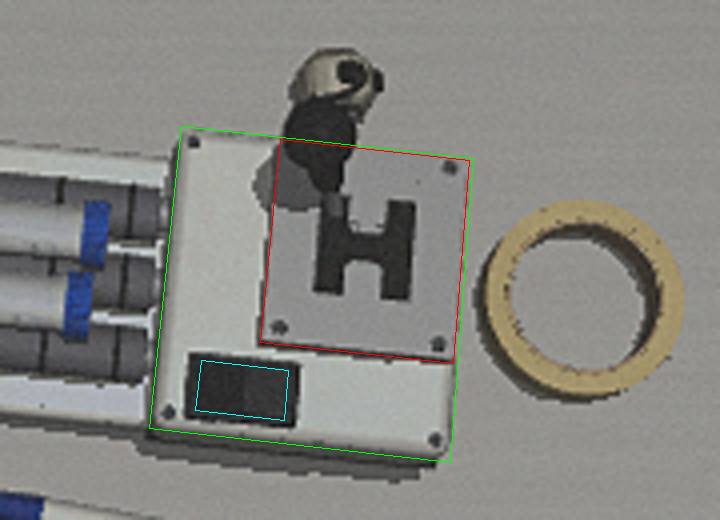

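```bash
cat > fit2.py <<'E'
from h import *
crop=np.array([[432,274],[587,290],[484,157],[476,232],[556,161],[550,240]],float)
uv=(crop+.5)/3.2-.5+[230,190]
def P(L): return np.array([[-30,24,92],[-30,-68,92],[20+L,1,92],[20-L,1,92],[20+L,-45,92],[20-L,-45,92]],float)
r=least_squares(lambda q:(proj("top",w(q[:3],P(q[3]*1000)))-uv).ravel(),[0.5,0,0,.025],loss='soft_l1')
print(r.x); print((proj("top",w(r.x[:3],P(r.x[3]*1000)))-uv).round(1))
np.save("pose.npy",r.x[:3])
def knob(s,c,L=135):  # ball centre, shift s cross c
    return np.array([20+L*np.sin(s)*np.cos(c),-22+L*np.sin(c),25+L*np.cos(s)*np.cos(c)])
for s in (.2,.25,.3): 
    k=w(r.x,knob(s,.24)); print(s,k*1000, proj("top",k), proj("scene",k))
print("seen top", (np.array([480,107])+.5)/3.2-.5+[230,190], "scene",(np.array([335,96])+.5)/4-.5+[230,190])
E
python3 fit2.py
```

```text
[ 0.52212557  0.04182137 -0.11095364  0.02358957]
[[ 0.2 -0.5]
 [ 0.1 -0.5]
 [-0.9 -0.2]
 [-0.4  0.3]
 [ 0.4  0.9]
 [ 0.5  0.2]]
0.2 [[569.01124227  46.75006123 153.51674447]] [[378.89945947 228.9433726 ]] [[316.90826476 214.81519354]]
0.25 [[575.36254855  46.0424546  152.05409298]] [[379.0939963  225.74994836]] [[314.92305579 214.63552603]]
0.3 [[581.63326475  45.34382661 150.27387244]] [[379.26457996 222.66298985]] [[312.97370576 214.57472379]]
seen top [379.65625 223.09375] scene [313.375 213.625]
```

```bash
cat >> h.py <<'E'
from scipy.spatial.transform import Rotation as Ro
pose=np.load("pose.npy")
def tool():
    s=monitor.get_state(); q=s["eef_rot"]; return s,Ro.from_quat([q[1],q[2],q[3],q[0]]).as_matrix()
def dev(p):  # world m -> device mm
    c,s=np.cos(pose[2]),np.sin(pose[2]); d=np.asarray(p)-[pose[0],pose[1],0]
    return np.array([c*d[0]+s*d[1],-s*d[0]+c*d[1],d[2]])*1000
def go(*pts):
    s,R=tool(); print("t",s["clock"].round(2),"dev",dev(s["eef_pos"]).round(1),"F",s["ft_force"].round(1),"open",round(s["opening"],4))
    for p in pts: print(p,"->",(R.T@(w(pose,np.array(p,float))[0]-s["eef_pos"])*1000).round(1))
    D=np.array([[np.cos(pose[2]),np.sin(pose[2]),0],[-np.sin(pose[2]),np.cos(pose[2]),0],[0,0,1]])@R
    print("tool y, z in dev",D[:,1].round(3),D[:,2].round(3), "x",D[:,0].round(3))
def knob(s,c,L=135):
    return np.array([20+L*np.sin(s)*np.cos(c),-22+L*np.sin(c),25+L*np.cos(s)*np.cos(c)])
E
python3 - <<'E'
from h import *
print(knob(.29,.24))
go((125,10,230),(105,10,230))
E
```

```text
[ 57.49709446  10.08985457 150.65511984]Traceback (most recent call last):
  File "<stdin>", line 3, in <module>
  File "h.py", line 18, in go
    s,R=tool(); print("t",s["clock"].round(2),"dev",dev(s["eef_pos"]).round(1),"F",s["ft_force"].round(1),"open",round(s["opening"],4))
                          ^^^^^^^^^^^^^^^^
AttributeError: 'float' object has no attribute 'round'
```

```bash
sed -i 's/s\["clock"\].round(2)/round(s["clock"],2)/' h.py; python3 - <<'E'
from h import *
go((110,10,230),(110,10,138))
E
```

```text
t 0.1 dev [-376.2  509.6  230.6] F [ 0.1 -0.3  0.6] open 0.0854
(110, 10, 230) -> [   1.3 -379.8  584.6]
(110, 10, 138) -> [  93.3 -379.6  584.6]
tool y, z in dev [ 0.221  0.975 -0.002] [ 0.975 -0.221  0.   ] x [-0.    -0.002 -1.   ]
```

Emit:
{"method": "move_arm", "body": {
  "linear": [
    [0,-27,42],
    [0,-54,84],
    [0,-81,125],
    [0,-108,167],
    [0,-136,209],
    [0,-163,251],
    [0,-190,292],
    [0,-217,334],
    [0,-244,376],
    [0,-271,418],
    [0,-298,459],
    [0,-326,501],
    [0,-353,543],
    [0,-380,585],
    [0,-380,585],
    [0,-380,585]
  ],
  "roll": [-1,-2,-3,-4,-5,-6,-7,-8,-9,-10,-11,-12,-12.8,-12.8,-12.8,-12.8],
  "grip": -1
}}

```text
clock: 2.1
eef_pos: [0.6322, 0.0399, 0.2307]
eef_rot: [0.705, 0.039, 0.707, -0.039]
ft_force: [-0.5, -0.2, -0.5]
opening: -0.0002
```

```bash
python3 - <<'E'
from h import *
go((110,10,138))
cv2.imwrite("pics/s1.png",eyes.read_camera("scene"));cv2.imwrite("pics/t1.png",eyes.read_camera("top"))
E
```

```text
t 2.1 dev [109.6  10.3 230.7] F [-0.5 -0.2 -0.5] open -0.0002
(110, 10, 138) -> [92.7 -0.2  0.6]
tool y, z in dev [-0.001  1.    -0.001] [ 1.     0.001 -0.002] x [-0.002 -0.001 -1.   ]
```

View pics/s1.png

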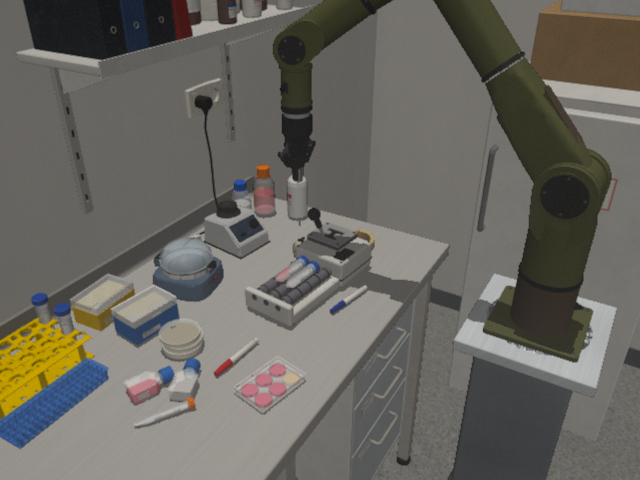

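View pics/t1.png

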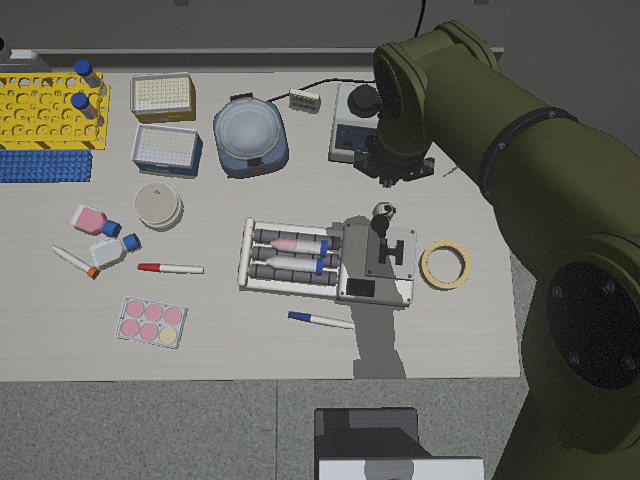

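Emit:
{"method": "move_arm", "body": {
  "linear": [
    [25,0,2],
    [50,0,2],
    [75,0,2],
    [91,0,0],
    [91,0,-10],
    [91,0,-18],
    [91,0,-22],
    [91,0,-26],
    [91,0,-30],
    [91,0,-34],
    [91,0,-38],
    [91,0,-42],
    [91,0,-46],
    [91,0,-50],
    [91,0,-54],
    [91,0,-54],
    [91,0,-54]
  ],
  "roll": [0,0,0,0,0,0,0,0,0,0,0,0,0,0,0,0,0]
}}

```text
clock: 4.32
eef_pos: [0.5775, 0.0469, 0.1399]
eef_rot: [0.705, 0.038, 0.707, -0.038]
ft_force: [1.0, 0.3, 0.1]
opening: -0.0003
```

```bash
cat > look.py <<'E'
from h import *
import sys
n=sys.argv[1]; go(*[tuple(map(float,a.split(","))) for a in sys.argv[2:]])
a=eyes.read_camera("scene"); b=eyes.read_camera("top")
A=cv2.resize(a[185:285,270:390],None,fx=5,fy=5,interpolation=cv2.INTER_CUBIC)[:, :400]
A=cv2.resize(a[185:285,280:360],None,fx=5,fy=5,interpolation=cv2.INTER_CUBIC)
B=cv2.resize(b[195:320,340:420],None,fx=4,fy=4,interpolation=cv2.INTER_CUBIC)
H=np.zeros((500,730,3),np.uint8); H[:,:400]=A; H[:,405:725]=B
cv2.imwrite(f"pics/{n}.png",H)
E
python3 look.py l2
```

```text
t 4.33 dev [ 54.5  11.1 139.9] F [1.  0.3 0.1] open -0.0003
tool y, z in dev [-0.003  1.    -0.001] [ 1.     0.003 -0.003] x [-0.003 -0.001 -1.   ]
```

View pics/l2.png

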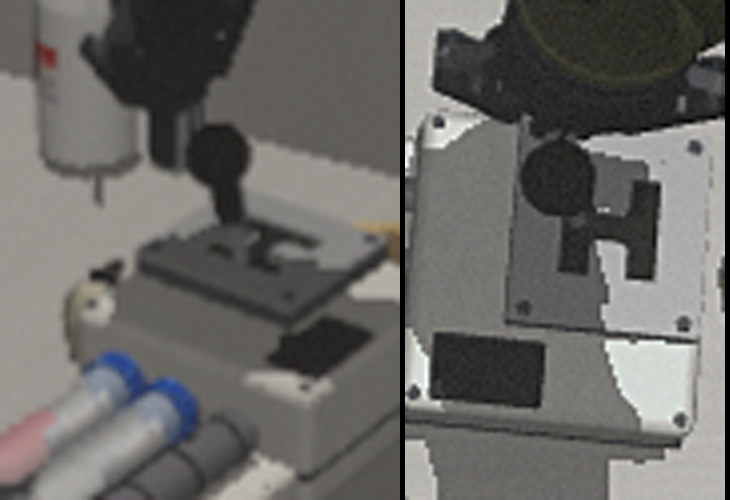

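```bash
cat > est.py <<'E'
from h import *
import sys
v=list(map(float,sys.argv[1:]))
us=[(v[0]+.5)/5-.5+280,(v[1]+.5)/5-.5+185]; ut=[(v[2]-405+.5)/4-.5+340,(v[3]+.5)/4-.5+195]
for sel in ("both","scene","top"):
    def f(q):
        k=w(pose,knob(*q)); r=[]
        if sel!="top": r.append(proj("scene",k)[0]-us)
        if sel!="scene": r.append(proj("top",k)[0]-ut)
        return np.concatenate(r)
    r=least_squares(f,[0.1,0]); print(sel,"shift,cross",r.x.round(3),"res",r.fun.round(1),"ball dev",knob(*r.x).round(1))
E
python3 est.py 218 154 558 176
```

```text
both shift,cross [0.054 0.239] res [-0.3  0.6  0.4  0.1] ball dev [ 27.1  10.  156. ]
scene shift,cross [0.059 0.221] res [-0.  0.] ball dev [ 27.8   7.6 156.5]
top shift,cross [0.056 0.245] res [-0.  0.] ball dev [ 27.3  10.7 155.8]
```

Emit:
{"method": "move_arm", "body": {
  "linear": [
    [0,0,-3],
    [0,0,-6],
    [0,0,-6]
  ],
  "roll": [0,0,0]
}}

```text
clock: 4.8
eef_pos: [0.5715, 0.0475, 0.1401]
eef_rot: [0.705, 0.038, 0.707, -0.038]
ft_force: [1.3, 0.3, 0.5]
opening: 0.0001
```

```bash
python3 look.py l3
```

```text
t 4.8 dev [ 48.4  11.1 140.1] F [1.3 0.3 0.5] open 0.0001
tool y, z in dev [-0.003  1.    -0.001] [ 1.     0.003 -0.003] x [-0.003 -0.001 -1.   ]
```

View pics/l3.png

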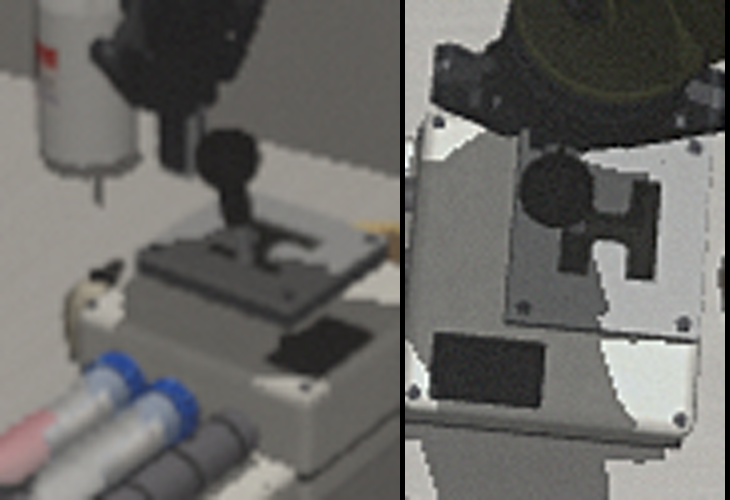

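```bash
python3 est.py 227 159 557 188; python3 look.py l3b 65,11,140 65,50,140 22,50,140 
```

```text
both shift,cross [0.011 0.241] res [-0.4  0.2  0.2  0.2] ball dev [ 21.4  10.3 156.1]
scene shift,cross [0.008 0.233] res [0. 0.] ball dev [ 21.    9.1 156.4]
top shift,cross [0.013 0.245] res [-0.  0.] ball dev [ 21.7  10.7 156. ]
t 4.9 dev [ 48.4  11.1 139.9] F [1.8 0.4 0.9] open 0.0001
(65.0, 11.0, 140.0) -> [-0.1 -0.1 16.6]
(65.0, 50.0, 140.0) -> [-0.2 38.9 16.7]
(22.0, 50.0, 140.0) -> [ -0.   39.  -26.3]
tool y, z in dev [-0.003  1.    -0.001] [ 1.     0.003 -0.003] x [-0.003 -0.001 -1.   ]
```

```bash
python3 -c "
from h import *
print(monitor.get_state()['qpos'].round(2))"
```

```text
[ 0.    0.76 -0.28  1.8   0.33  0.63  0.99]
```

Emit:
{"method": "move_arm", "body": {
  "linear": [
    [0,0,10],
    [0,0,20],
    [-5,10,20],
    [-9,22,20],
    [-9,34,18],
    [-9,45,10],
    [-9,45,0],
    [-9,45,-10],
    [-9,45,-20],
    [-9,45,-28],
    [-9,45,-28],
    [-9,45,-28]
  ],
  "roll": [0,0,10,20,30,40,50,60,70,80,90,90]
}}

```text
clock: 6.5
eef_pos: [0.5488, 0.0954, 0.1487]
eef_rot: [-0.472, -0.524, -0.473, 0.527]
ft_force: [-0.5, 0.1, 0.7]
opening: 0.0001
```

```bash
python3 look.py l4 20.5,20,149 20.5,-22,149
```

```text
t 6.5 dev [ 20.6  56.3 148.7] F [-0.5  0.1  0.7] open 0.0001
(20.5, 20.0, 149.0) -> [-0.3 -0.3 36.2]
(20.5, -22.0, 149.0) -> [-0.2 -0.5 78.2]
tool y, z in dev [ 1.     0.006 -0.003] [ 0.006 -1.     0.002] x [-0.003 -0.002 -1.   ]
```

View pics/l4.png

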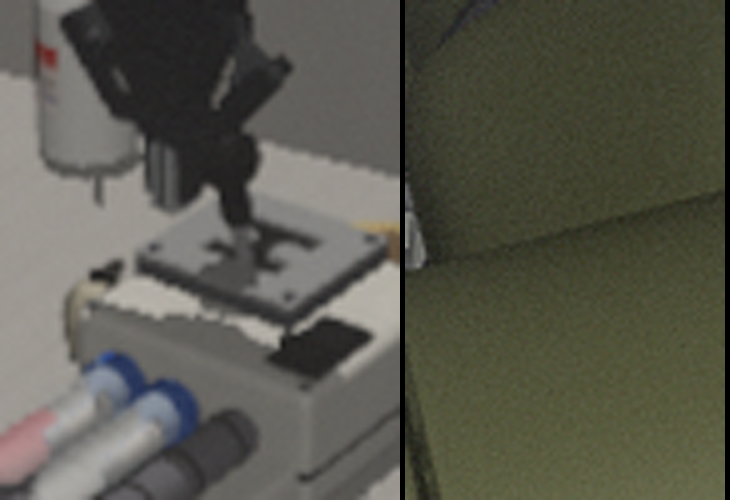

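Emit:
{"method": "move_arm", "body": {
  "linear": [
    [0,0,8],
    [0,0,15],
    [0,0,19],
    [0,0,23],
    [0,0,27],
    [0,0,31],
    [0,0,35],
    [0,0,39],
    [0,0,43],
    [0,0,43]
  ],
  "roll": [0,0,0,0,0,0,0,0,0,0]
}}

```text
clock: 7.85
eef_pos: [0.5441, 0.0516, 0.1487]
eef_rot: [-0.473, -0.524, -0.473, 0.527]
ft_force: [0.2, -0.2, 0.3]
opening: 0.0
```

```bash
python3 look.py l5
```

```text
t 7.85 dev [ 20.7  12.1 148.7] F [ 0.2 -0.2  0.3] open 0.0
tool y, z in dev [ 1.     0.006 -0.004] [ 0.006 -1.     0.002] x [-0.004 -0.002 -1.   ]
```

View pics/l5.png

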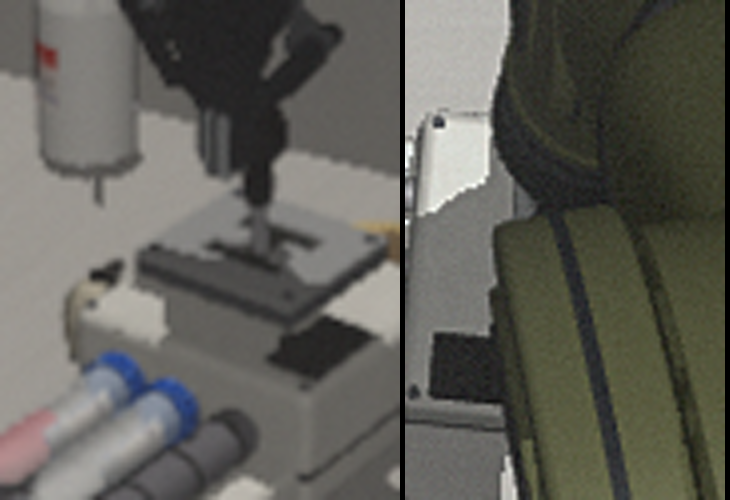

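Emit:
{"method": "move_arm", "body": {
  "linear": [
    [0,0,4],
    [0,0,8],
    [0,0,12],
    [0,0,16],
    [0,0,20],
    [0,0,24],
    [0,0,28],
    [0,0,32],
    [0,0,35],
    [0,0,37],
    [0,0,37]
  ],
  "roll": [0,0,0,0,0,0,0,0,0,0,0]
}}

```text
clock: 9.32
eef_pos: [0.5398, 0.0145, 0.1485]
eef_rot: [-0.472, -0.524, -0.473, 0.527]
ft_force: [0.1, 0.5, -0.1]
opening: -0.0
```

```bash
python3 look.py l6 20,50,150 -40,-54,140
```

```text
t 9.32 dev [ 20.6 -25.2 148.5] F [ 0.1  0.5 -0.1] open -0.0
(20.0, 50.0, 150.0) -> [ -1.7  -0.2 -75.2]
(-40.0, -54.0, 140.0) -> [  8.9 -60.7  28.4]
tool y, z in dev [ 1.     0.006 -0.004] [ 0.006 -1.     0.003] x [-0.004 -0.003 -1.   ]
```

View pics/l6.png

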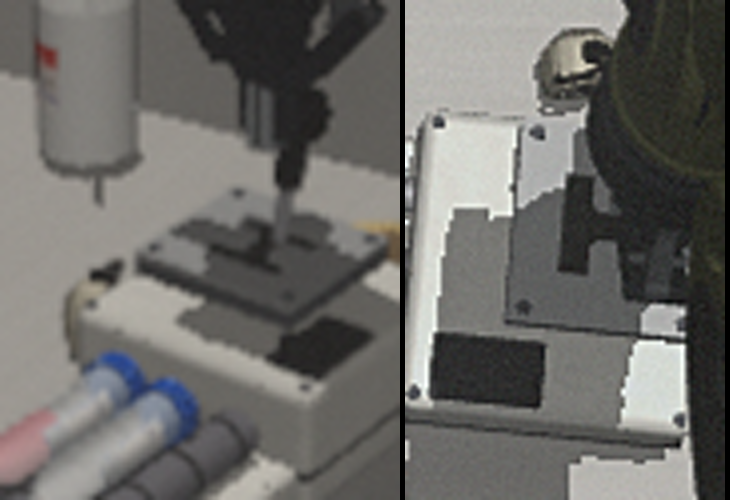

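Emit:
{"method": "move_arm", "body": {
  "linear": [
    [0,0,-8],
    [0,0,-16],
    [0,0,-24],
    [0,-20,-26],
    [0,-40,-26],
    [0,-62,-26],
    [0,-66,-15],
    [0,-66,0],
    [4,-66,10],
    [8,-66,20],
    [8,-62,29],
    [8,-61,29],
    [8,-61,29],
    [8,-61,29]
  ],
  "roll": [0,0,0,-10,-20,-30,-40,-50,-60,-70,-80,-90,-90,-90]
}}

```text
clock: 11.18
eef_pos: [0.4761, -0.0076, 0.141]
eef_rot: [0.705, 0.037, 0.708, -0.039]
ft_force: [0.3, 0.2, 0.2]
opening: -0.0001
```

```bash
python3 look.py l7 -10,-54,140 30,-53.5,138
```

```text
t 11.18 dev [-40.3 -54.3 141. ] F [0.3 0.2 0.2] open -0.0001
(-10.0, -54.0, 140.0) -> [ 0.9  0.2 30.3]
(30.0, -53.5, 138.0) -> [ 2.7  0.5 70.3]
tool y, z in dev [-0.003  1.    -0.003] [ 1.     0.003 -0.004] x [-0.004 -0.003 -1.   ]
```

View pics/l7.png

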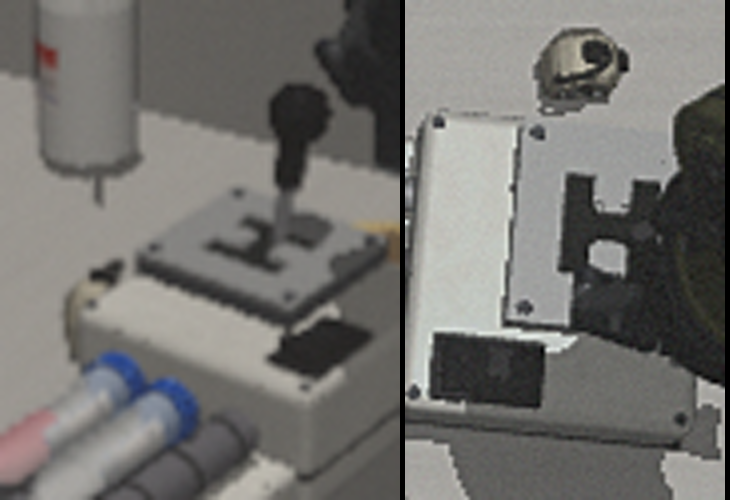

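Emit:
{"method": "move_arm", "body": {
  "linear": [
    [0,0,12],
    [1,0,24],
    [1,0,29],
    [1,0,33],
    [1,0,37],
    [1,0,41],
    [1,0,45],
    [1,0,49],
    [2,0,53],
    [2,0,57],
    [2,0,61],
    [2,0,65],
    [2,0,68],
    [2,0,68]
  ],
  "roll": [0,0,0,0,0,0,0,0,0,0,0,0,0,0]
}}

```text
clock: 13.02
eef_pos: [0.544, -0.015, 0.1386]
eef_rot: [0.705, 0.037, 0.708, -0.039]
ft_force: [-1.9, -0.6, -0.8]
opening: 0.0
```

```bash
python3 look.py l8
```

```text
t 13.03 dev [ 28.  -54.  138.6] F [-1.9 -0.6 -0.8] open 0.0
tool y, z in dev [-0.004  1.    -0.003] [ 1.     0.004 -0.004] x [-0.004 -0.003 -1.   ]
```

View pics/l8.png

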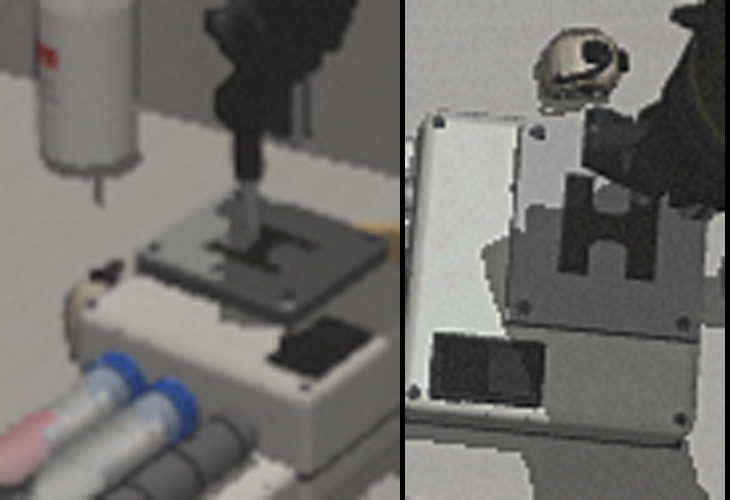

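Emit:
{"method": "move_arm", "body": {
  "linear": [
    [0,0,1.5],
    [0,0,3],
    [0,0,3],
    [0,0,3]
  ],
  "roll": [0,0,0,0]
}}

```text
clock: 13.62
eef_pos: [0.5469, -0.0154, 0.1388]
eef_rot: [0.705, 0.037, 0.707, -0.039]
ft_force: [-2.4, -0.2, -1.2]
opening: 0.0002
```

```bash
python3 look.py l9
```

```text
t 13.62 dev [ 31.  -54.1 138.8] F [-2.4 -0.2 -1.2] open 0.0002
tool y, z in dev [-0.004  1.    -0.003] [ 1.     0.004 -0.004] x [-0.004 -0.003 -1.   ]
```

Emit:
{"method": "move_arm", "body": {
  "linear": [
    [0,0,1],
    [0,0,2],
    [0,0,2]
  ],
  "roll": [0,0,0]
}}

```text
clock: 14.1
eef_pos: [0.5481, -0.0155, 0.1386]
eef_rot: [0.704, 0.037, 0.708, -0.039]
ft_force: [-4.1, 1.6, -1.2]
opening: -0.0001
```

```bash
python3 look.py l10 10,-54,139 -53,47,120 -53,47,95
```

```text
t 14.1 dev [ 32.1 -54.1 138.6] F [-4.1  1.6 -1.2] open -0.0001
(10.0, -54.0, 139.0) -> [ -0.3   0.2 -22.1]
(-53.0, 47.0, 120.0) -> [ 18.7 101.5 -84.6]
(-53.0, 47.0, 95.0) -> [ 43.7 101.6 -84.4]
tool y, z in dev [-0.004  1.    -0.003] [ 1.     0.004 -0.005] x [-0.005 -0.003 -1.   ]
```

View pics/l10.png

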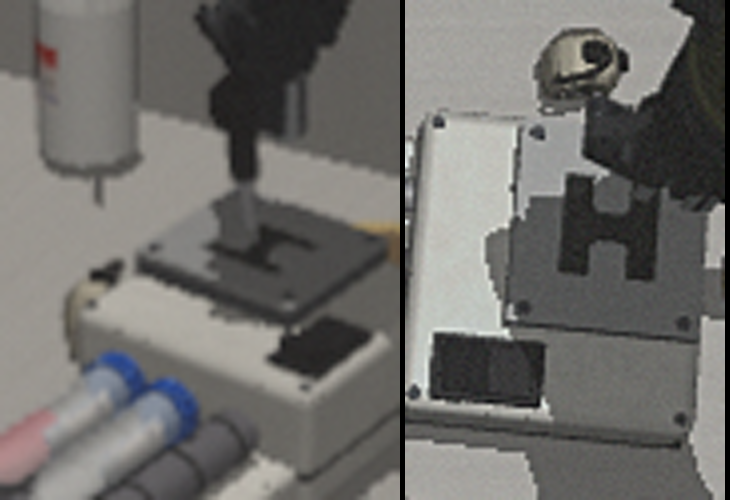

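Emit:
{"method": "move_arm", "body": {
  "linear": [
    [0,0,-8],
    [0,0,-20],
    [0,10,-40],
    [0,30,-60],
    [0,50,-78],
    [0,75,-85],
    [0,95,-85],
    [5,101,-85],
    [15,101,-85],
    [20,101,-85],
    [20,101,-85]
  ],
  "roll": [0,0,0,0,0,0,0,0,0,0,0]
}}

```text
clock: 15.58
eef_pos: [0.4738, 0.0928, 0.118]
eef_rot: [0.704, 0.037, 0.708, -0.04]
ft_force: [0.0, -0.3, 0.2]
opening: -0.0003
```

```bash
python3 look.py l11 -53,47,95 -53,47,83.5
```

```text
t 15.57 dev [-53.7  45.4 118. ] F [ 0.  -0.3  0.2] open -0.0003
(-53.0, 47.0, 95.0) -> [23.   1.7  0.9]
(-53.0, 47.0, 83.5) -> [34.5  1.8  0.9]
tool y, z in dev [-0.003  1.    -0.004] [ 1.     0.003 -0.007] x [-0.007 -0.004 -1.   ]
```

View pics/l11.png

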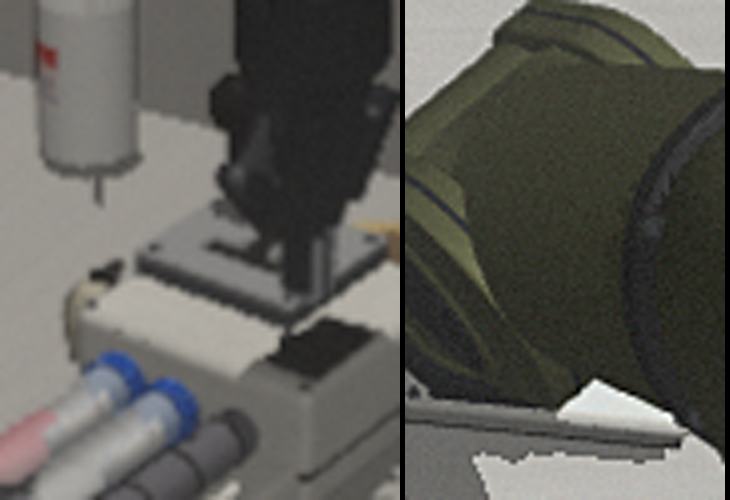

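Emit:
{"method": "move_arm", "body": {
  "linear": [
    [8,1,0.5],
    [16,1,0.5],
    [22,1,0.5],
    [24,1,0.5],
    [26,1,0.5],
    [28,1,0.5],
    [30,1,0.5],
    [32,1,0.5],
    [33,1,0.5],
    [33,1,0.5]
  ],
  "roll": [0,0,0,0,0,0,0,0,0,0]
}}

```text
clock: 16.92
eef_pos: [0.4745, 0.0939, 0.0854]
eef_rot: [0.704, 0.037, 0.708, -0.039]
ft_force: [-0.6, -0.0, 0.5]
opening: 0.0002
```

```bash
python3 look.py l12
```

```text
t 16.93 dev [-53.1  46.5  85.4] F [-0.6 -0.   0.5] open 0.0002
tool y, z in dev [-0.003  1.    -0.004] [ 1.     0.003 -0.006] x [-0.006 -0.004 -1.   ]
```

View pics/l12.png

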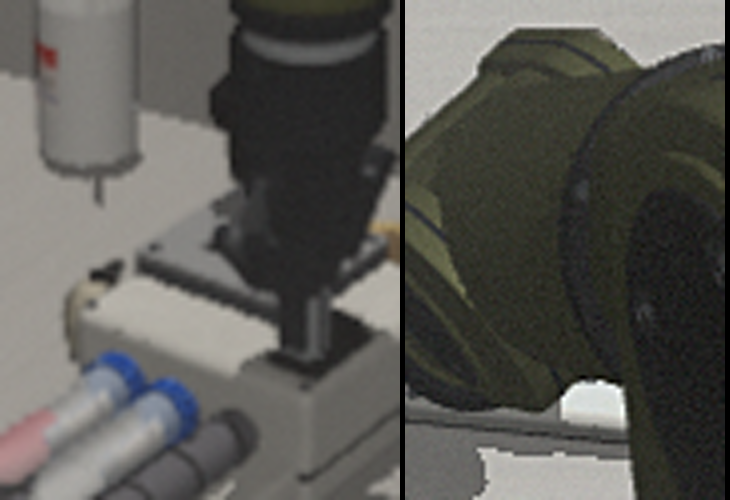

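Emit:
{"method": "move_arm", "body": {
  "linear": [
    [1,0,0],
    [2,0,0],
    [2,0,0]
  ],
  "roll": [0,0,0]
}}

```text
clock: 17.4
eef_pos: [0.4745, 0.0938, 0.0844]
eef_rot: [0.704, 0.037, 0.708, -0.04]
ft_force: [-2.3, 1.0, 11.3]
opening: -0.0001
```

Emit:
{"method": "move_arm", "body": {
  "linear": [
    [-5,0,0],
    [-20,0,0],
    [-50,0,0],
    [-85,0,0],
    [-110,20,0],
    [-120,60,-10],
    [-120,110,-20],
    [-120,160,-30],
    [-120,210,-30],
    [-120,260,-30],
    [-120,300,-30],
    [-120,300,-30],
    [-120,300,-30]
  ],
  "roll": [0,0,0,0,0,0,0,0,0,0,0,0,0]
}}

```text
clock: 19.02
eef_pos: [0.4774, 0.3943, 0.2027]
eef_rot: [0.704, 0.036, 0.708, -0.04]
ft_force: [0.3, 0.3, 0.4]
opening: -0.0001
```

```bash
python3 look.py l13; python3 - <<'E'
from h import *
cv2.imwrite("pics/t13.png",eyes.read_camera("top"))
E
```

```text
t 19.02 dev [-83.5 345.3 202.7] F [0.3 0.3 0.4] open -0.0001
tool y, z in dev [-0.003  1.    -0.007] [ 1.     0.003 -0.006] x [-0.006 -0.007 -1.   ]
```

View pics/l13.png

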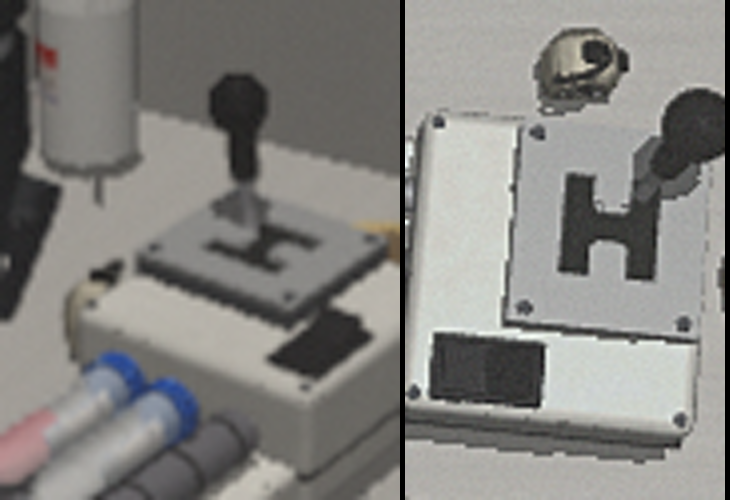

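View pics/t13.png

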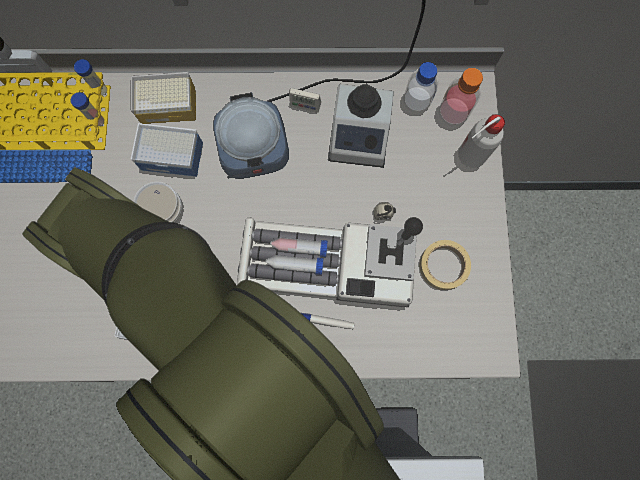

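```bash
python3 est.py 239 102 697 125; python3 - <<'E'
from h import *
im=cv2.resize(eyes.read_camera("top")[210:310,335:435],None,fx=6,fy=6,interpolation=cv2.INTER_CUBIC)
k=(proj("top",w(pose,[59.6,-52.7,150.2]))[0]-[335,210]+.5)*6-.5
cv2.circle(im,tuple(k.round().astype(int)),3,(0,0,255),-1)
cv2.imwrite("pics/f14.png",im)
E
```

```text
both shift,cross [ 0.296 -0.218] res [-0.4  0.9  0.2  0.3] ball dev [ 58.4 -51.2 151.1]
scene shift,cross [ 0.361 -0.309] res [0.  0.5] ball dev [ 65.4 -63.  145.3]
top shift,cross [ 0.299 -0.215] res [ 0. -0.] ball dev [ 58.9 -50.8 151. ]
```

View pics/f14.png

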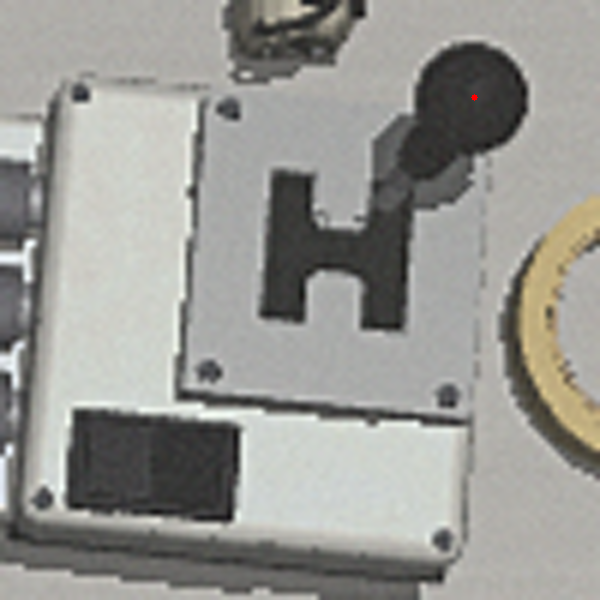

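```bash
python3 -c "
from bench import ctrl
print(ctrl.hand_in())"
```

```text
the job is handed in; nothing more can be done
None
```

The lever is home in the far right-hand slot and the switch is pressed fully over, in that order. I handed the job in at about 19 s of the 51 s allowed.

**Lever:** With the fingers shut, I pushed it from far left to neutral, across, and into the far right slot until it met the slot end, at about 4 N. In the final picture the ball sits on the predicted home point. The estimate from both cameras is a shift of about 0.296 rad (home is above 0.26).

**Switch:** I then pressed the raised left end. It came to a firm stop at 11 N with the fingertips at 84.4 mm, which is the height where the left half lies level when on. The light and dark halves of the paddle have swapped in the top picture, so it has gone over.

**Surroundings:** The hand is clear at z = 0.20 m, with no contact force. In the last pictures the tubes, tally counter and tape roll lie as before. The visible part of the marker pen does too.

**Checks that were incomplete or disagreed:**
- The arm hid the well plate, the red pen and part of the marker pen in the last top picture. I never reached down near them.
- The scene camera alone gave a larger lever angle (0.36 rad). It is poorly conditioned along its line of sight, so I relied on the top view and the combined fit.

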